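# Gauge the blind bore of a display-stand base

## Robot

A 6-joint arm with a two-finger parallel gripper is mounted at the origin on the work surface. World frame = base frame: x ahead of the robot, y to its left, z up, the work surface at z = 0. Lengths are in mm, angles in rad, forces in N, time in s.
With the tool pointing down it reaches from about 325 to 900 mm from the base axis. Payload 6.1 kg.
Tool frame: the origin (TCP) lies midway between the tips of the shut fingers; the grasp point (between the pads) lies 19 mm behind it; x points along the fingers, z is the direction in which the jaws open and shut, and the axes are right-handed (so a half turn about x gives the same grasp; the last joint's range is limited). The gripper opens to 85 mm and grips with 20 to 120 N. Pads are 22 mm wide; open, the fingers measure 114 mm over their backs; the gripper's body (76 mm by 85 mm) begins 54 mm behind the grasp point. The pads swing forward as they close: fully open they stand 13 mm farther back than shut.
Start: joints at [-1.384, 0.22, 1.526, -0, 1.395, -0.126], TCP at [192.32, -594.667, 231.3] pointing down, gripper open.
Joint ranges: [-2.98, 2.98], [-0.91, 2.08], [0.09, 2.57], [-1.24, 4.39], [0.2, 2.65], [-2.68, 2.68]. Speed limits (rad/s): [2.57, 2.57, 3.01, 3.14, 3.14, 3.14].

## Interface

Orientations are given as a unit quaternion [x, y, z, w].
In Python, from cell import robot gives the robot as it stands.
- The arm moves only by the tool play_rows, never from a script. Its arguments are lists of equal length, an entry for each row: "translation": the shift along the tool's x, y, z in m, a list of three; "spin": the turn about the tool's x in rad. In form: {"translation": [[x, y, z], ...], "spin": [spin, ...]}. A call has 1 to 10 rows; each row shifts and turns the commanded pose from where the row before left it, along the tool's axes as they then stand; what a row does not reach is not made up. A row lasts 1/12 s, in which the tool goes at most 41.7 mm and 7.16 degrees, less where a joint would pass 70% of its speed; a pose out of reach is approached as far as the arm can. A call with a gripper value outside its range is refused whole. "claw" is the finger opening in m, from 0 to 0.0854, set as the call begins (left out, the last holds). The fingers move at their own pace and stop on an object; "squeeze" is the grip in N (left out, the last holds). Time passes only in rows, so rows that do not move let the fingers close. It gives the time, the measured TCP pose, the force and the opening at its end, in the units of the state.
- robot.observe(): the state, without advancing time (a new reading comes with each control period).
- robot.read_camera(name): name is "scene" or "top"; returns a dict with "image" (480x640x3 uint8, red, green, blue), "range_z" (480x640 float32, mm along the optical axis (not along the pixel's ray), 0 where there is no reading), "vertical_fov" (degrees; the focal length in pixels is half the picture's height over the tangent of half this angle, whatever the lens; pixels are square), "cx", "cy" (the principal point, pixels), "T" (4x4, takes a point from camera to world coordinates). Camera axes: x right, y up, looking along -z (the intrinsics and any distortion apply to the point x, -y, -z); pixel columns grow to the right and rows downward; lengths in mm; the calibration is good to about 2 mm. A picture is of the moment at which its call begins.
- robot.finish_job(): hands the job in, once; it reports no verdict.
The state is a dict: "t": time; "joint_pos": joint angles; "qd": joint speeds; "tau": joint torques, N m; "position": TCP position; "eef_rot": TCP orientation; "ft_force": force on the tool from outside, world axes, zero at the start; "wrist_torque": the same for the moment, N m; "grip_width": opening from 0.0 (shut) to 1.0 (fully open).
Only numpy, scipy, OpenCV 4.12 (cv2) and the standard library are available. Lean on these libraries where they do the work, as an engineer would, in place of code of your own. Each camera call takes 0.05 s, during which the arm holds its last target.

## Task

To find how deep the bore in the round metal display base is, take the depth gauge out of its wooden rest, lower its rod into that bore and keep pushing gently, past the drag of the sliding stop on the base's rim, until the rod bottoms out. Hold it pressed lightly against the bottom (some 5 to 10 N) for a good second, then let go, leaving the gauge standing there with its stop down on the rim. Don't ram it, keep the gauge off the square base, and leave everything else where it is.

Things in the scene. Friction and masses are not known exactly. Their poses are not given: they have to be found in the camera images.
- gauge_handle (a point): Depth gauge, loose, about 0.2 kg (0.17 to 0.27), standing upright in the rest. Top to bottom: black ribbed round handle 24 mm across and 45 mm long, then a plain steel rod 12 mm across with a bevelled foot; 150 mm overall. This point is the middle of the handle, on the axis, 127.5 mm above the foot and 22.5 mm below the top. z runs along the gauge, up.
- gauge_tip (a point): Centre of the flat underside of the gauge rod (its foot). It starts 10 mm above the table, 20 mm deep in the rest's socket.
- stop_face (a point): Centre of the underside of the gauge's sliding stop, a dark steel collar 32 mm across and 14 mm tall with a small side screw, threaded on the rod between foot and handle. The stop needs about 4 N to slide along the rod and stays where it is left (about 8 N more per m/s of speed). It starts 22 to 30 mm above the foot; it meets the base's rim when the rod is that far into the bore and is pushed up the rod from there on.
- stop (a joint): Position of the stop on the rod, m: its underside is 20 mm + this value above the foot; from 0 to 0.068. It grows as the stop slides up towards the handle.
- rest: Wooden block 60 x 60 x 30 mm, fixed, origin at the centre of its underside. Socket in the middle of its top, 15 mm wide and 20 mm deep, in which the gauge starts.
- bore_mouth (a point): Centre of the mouth of the bore, in the flat top of the round base, 90 mm above the table. The bore is vertical, blind, 14 mm across (1 mm clear all round the rod), with a hard flat floor. Its depth is not known: anything from 36 to 80 mm, different each time.
- round_base: Round aluminium display base, fixed: a column 56 mm across and 90 mm tall on a flange 90 mm across and 10 mm thick. Origin at the centre of its underside.
- square_base: Square aluminium base, fixed, 62 x 62 x 90 mm with a similar hole in its top: not the one to gauge. Origin at the centre of its underside. The two bases and the rest change places between starts.
- lens: Camera lens, black barrel 56 mm across, 55 mm tall. Loose bystander, leave it alone. Origin at the centre of its underside.
- tape: Roll of paper tape, 44 mm across, 24 mm tall. Loose bystander, leave it alone. Origin at the centre of its underside.
- tin: Round steel tin, 40 mm across, 35 mm tall. Loose bystander, leave it alone. Origin at the centre of its underside.
- brush: Flat brush lying down, 170 mm long. Loose bystander, leave it alone. Origin at the middle of its underside.
- cleaner: White bottle, 60 mm across, 170 mm tall. Loose bystander, leave it alone. Origin at the centre of its underside.
- tub: Open white tub, 100 mm across, 70 mm tall. Loose bystander, leave it alone. Origin at the centre of its underside.
- carton: Small cardboard carton 90 x 130 x 60 mm. Loose bystander, leave it alone. Origin at the centre of its underside.

How it is judged (in metres and radians):
On the way, in this order (a step that is already met when the one before it is completed fails the run):
1. the gauge is lifted clear of its rest (foot at least 10 mm above the rest's top) (z of gauge_tip in the frame of rest above 0.04 m), for 0.1 s.
2. the rod stands on the floor of the round base's bore with the stop on the rim, pressed on the floor with 2 to 15 N for 0.8 s without a break (distance between gauge_tip and bore_floor_c0 below 0.0055 m and z of stop_face in the frame of bore_mouth below 0.0025 m and horizontal distance between stop_face and bore_mouth below 0.004 m and contact force between gauge and bore_floor_c0 between 2 and 15 N), for 0.8 s.
At the end, for the whole second after the job is handed in: The gauge stands at rest and released in the round base's bore, within 0.08 rad of upright, its foot within about 2.5 mm of the bore's floor and its stop within 2.5 mm of the base's rim (distance between gauge_tip and bore_floor_c0 below 0.0055 m and z of stop_face in the frame of bore_mouth below 0.0025 m and horizontal distance between stop_face and bore_mouth below 0.004 m and angle between gauge_tip's own z axis and vertical below 0.08 rad and linear speed of gauge below 0.01 m/s and contact force between the fingers and gauge below 0.05 N); the robot touches nothing.
It fails at once if the rod is rammed: more than 18 N between gauge and bore floor (contact force between gauge and bore_floor_c0 above 18 N).
It fails at once if more than 18 N between the gauge and the round base (contact force between gauge and round_base above 18 N).
It fails at once if the gauge touches the square base with more than 1 N (contact force between gauge and square_base above 1 N).
It fails at once if a bystander is moved by more than 20 mm (distance of any of lens, tape, tin, brush, cleaner, tub, carton from where it was at the start of the episode above 0.02 m).
It also fails if it takes over 51 s, if anything falls off the work surface, if the arm or the gripper's body presses on something with over 40 N, if the wrist force passes 120 N, or if a joint passes its speed limit or range.

## Working session

There is one attempt and no reset: what is moved stays moved. The work goes in short steps, Python scripts to look and compute and a tool call to move; the robot and the scene stay as the last step left them, time stands still between calls to the robot, and variables do not carry over. Pictures are saved under pics/ and viewed, and the job is handed in when it is done.

Besides the shell and the picture viewer there is one more tool, called after "Request:" as name([rows], argument=value, ...), one row to a line, values as JSON. play_rows: Moves the arm, as the interface text tells. Its arguments: {"type":"object","properties":{"translation":{"type":"array"},"spin":{"type":"array"},"claw":{"type":"number"},"squeeze":{"type":"number"}},"required":["translation","spin"]}

```bash
ls; mkdir -p pics; python3 - <<'E'
from cell import robot
import cv2, numpy as np
print(robot.observe())
for n in ("scene","top"):
    c=robot.read_camera(n)
    cv2.imwrite(f"pics/{n}0.png",c["image"][:,:,::-1]); np.savez(f"{n}0.npz",**c)
    print(n,{k:c[k] for k in c if k not in("image","range_z")})
E
```

```text
pics
{'t': 0.0, 'joint_pos': array([-1.38409719e+00,  2.21235581e-01,  1.52759741e+00,  1.02284319e-05,
        1.39471269e+00, -1.26106626e-01]), 'qd': array([ 0.00128184, -0.00041422, -0.0002395 , -0.00109739,  0.00067727,
       -0.00044649]), 'tau': array([ 7.28480427e-04, -4.96897566e+01, -3.89393091e+01, -1.67607805e-04,
        1.12743294e-02,  2.16672555e-05]), 'position': array([ 192.21382152, -594.07583055,  230.20064371]), 'eef_rot': array([ 0.41649014,  0.57227973, -0.41553847,  0.57127897]), 'ft_force': array([ 0.0149004 , -0.62301685,  0.83854587]), 'wrist_torque': array([ 0.04598543, -0.03383338,  0.03040283]), 'grip_width': 0.9988811640251063}
scene {'vertical_fov': 53.39073827683763, 'cx': 317.6271912010748, 'cy': 233.0888259358945, 'T': array([[-6.17902099e-01, -5.16830423e-01,  5.92522835e-01,
         1.18652505e+03],
       [ 7.86116103e-01, -4.20261739e-01,  4.53212471e-01,
         4.07642354e+02],
       [ 1.47806844e-02,  7.45832679e-01,  6.65969329e-01,
         7.28303708e+02],
       [ 0.00000000e+00,  0.00000000e+00,  0.00000000e+00,
         1.00000000e+00]])}
top {'vertical_fov': 53.88061785072096, 'cx': 327.23090015865506, 'cy': 243.80121747633365, 'T': array([[-2.01807375e-02,  9.87987170e-01, -1.53212561e-01,
         4.65560673e+02],
       [-9.99608498e-01, -2.29091058e-02, -1.60630821e-02,
        -2.41765246e+01],
       [-1.93800818e-02,  1.52828413e-01,  9.88062695e-01,
         1.20567357e+03],
       [ 0.00000000e+00,  0.00000000e+00,  0.00000000e+00,
         1.00000000e+00]])}
```

View pics/scene0.png

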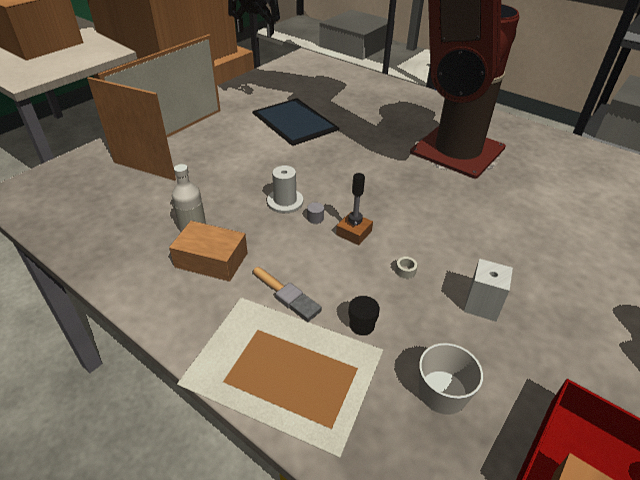

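View pics/top0.png

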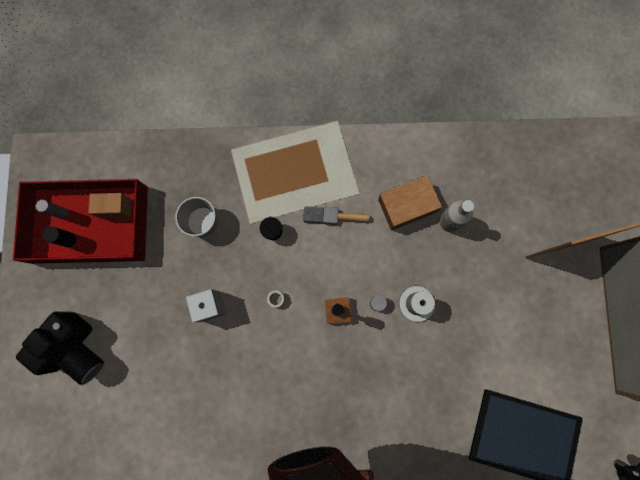

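The top view shows the round base at about (422,303), the rest and gauge at (339,310), the tin at (378,303) and the square base at (203,306). I'll measure these now.

```bash
cat > h.py <<'E'
import numpy as np, cv2
def load(n):
    return dict(np.load(n+".npz"))
def f(c): return 240/np.tan(np.radians(float(c["vertical_fov"]))/2)
def ray(c,u,v):
    d=np.array([(u-c["cx"])/f(c),-(v-c["cy"])/f(c),-1.]); return c["T"][:3,:3]@d, c["T"][:3,3]
def onplane(c,u,v,z):
    d,o=ray(c,u,v); return o+d*(z-o[2])/d[2]
def proj(c,p):
    q=np.linalg.inv(c["T"])@np.append(p,1); return c["cx"]+f(c)*q[0]/-q[2], c["cy"]-f(c)*q[1]/-q[2]
def cloud(c):
    v,u=np.mgrid[0:480,0:640]; z=c["range_z"]
    P=np.stack([(u-c["cx"])/f(c)*z,-(v-c["cy"])/f(c)*z,-z],-1)
    W=P@c["T"][:3,:3].T+c["T"][:3,3]; W[z==0]=np.nan; return W
E
python3 - <<'E'
from h import *
for n,crops in (("scene",[(255,150,60,70),(330,160,60,90)]),("top",[(390,275,60,60),(315,285,60,60)])):
    c=load(n+"0"); W=cloud(c)
    ims=[cv2.resize(np.ascontiguousarray(c["image"][y:y+h,x:x+w,::-1]),(w*6,h*6),interpolation=cv2.INTER_NEAREST) for x,y,w,h in crops]
    H=max(i.shape[0] for i in ims); ims=[cv2.copyMakeBorder(i,0,H-i.shape[0],0,0,cv2.BORDER_CONSTANT) for i in ims]
    cv2.imwrite(f"pics/{n}_crop.png",np.hstack(ims))
    # cloud check
    z=W[...,2]
    gx,gy=W[...,0],W[...,1]
    for nm,lo,hi in (("z80-100",82,98),("z120-165",118,165),("z25-36",24,36)):
        m=((z>lo)&(z<hi)&(gx>250)&(gx<700)&(gy>-450)&(gy<450)).astype(np.uint8)
        k,l,s,cc=cv2.connectedComponentsWithStats(m)
        for i in range(1,k):
            if s[i,4]>25:
                q=W[l==i]; print(n,nm,s[i],np.median(q,0).round(1),q.min(0).round(),q.max(0).round())
E
```

```text
scene z80-100 [272 166  24  15 276] [ 499.4 -221.8   86.4] [ 468. -252.   82.] [ 526. -196.   91.]
scene z80-100 [354 198   6   9  36] [487.4 -23.4  90.5] [481. -31.  82.] [491. -19.  98.]
scene z80-100 [474 259  39  34 862] [503.6 295.8  86.9] [463. 257.  82.] [540. 332.  91.]
scene z120-165 [352 173  13  22 229] [491.1 -21.3 143.5] [471. -38. 118.] [498. -12. 159.]
scene z25-36 [273 192  23   9  87] [ 516.2 -207.2   29.3] [ 486. -244.   24.] [ 527. -197.   36.]
scene z25-36 [307 203  17  13 180] [ 503.9 -124.    31.4] [ 479. -146.   24.] [ 521. -106.   35.]
scene z25-36 [337 212  36  25 338] [495.  -16.   26.6] [451. -57.  24.] [517.   6.  35.]
scene z25-36 [467 299  34  14 148] [529.5 302.6  30.3] [519. 272.  24.] [539. 332.  36.]
scene z25-36 [432 358  41  29 239] [684.7 318.4  30.1] [677. 285.  24.] [700. 356.  36.]
top z80-100 [446 217  18  10  35] [ 683.8 -303.9   89.4] [ 676. -334.   82.] [ 697. -294.   98.]
top z80-100 [186 289  33  33 696] [499.2 292.2  89.6] [463. 255.  83.] [537. 330.  96.]
top z80-100 [411 291  24  24 425] [ 495.4 -225.5   90.1] [ 468. -253.   82.] [ 522. -199.   96.]
top z120-165 [453 209  18  13 120] [ 693.  -319.   125.6] [ 681. -341.  118.] [ 700. -302.  165.]
top z120-165 [333 304  11  11  99] [482.5 -27.7 159.6] [472. -39. 152.] [494. -17. 164.]
top z25-36 [371 295  16  16 141] [ 499.5 -129.    34.1] [ 480. -147.   25.] [ 517. -110.   36.]
top z25-36 [325 297  26  27 448] [481.7 -27.7  30.1] [451. -58.  24.] [514.   3.  36.]
```

View pics/scene_crop.png

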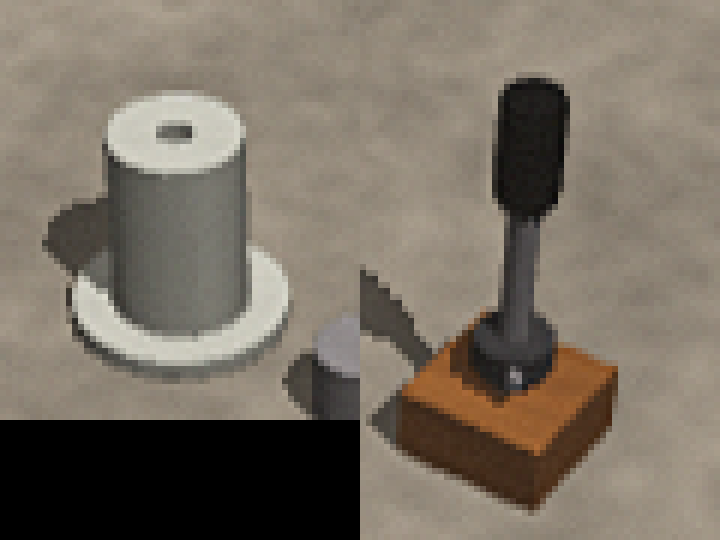

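View pics/top_crop.png

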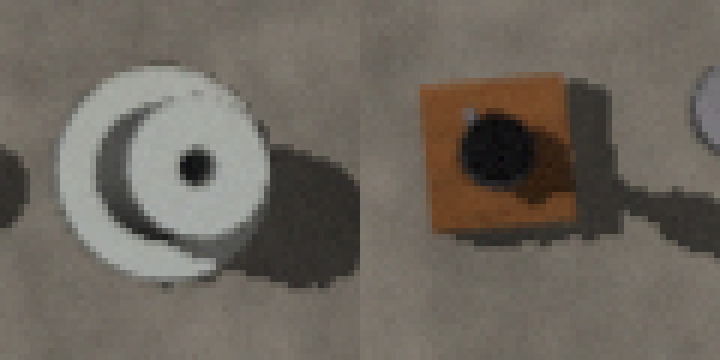

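Crops: in the scene view the bore hole is at about (284,172) and the gauge handle top at (359,176). In the top view the hole is at about (422,303) and the handle top at (338,310). Next I'll refine these by ray casting.

```bash
cat >> h.py <<'E'
def blob(m,lo=5):
    k,l,s,cc=cv2.connectedComponentsWithStats(m.astype(np.uint8)); 
    return [(s[i],cc[i]) for i in range(1,k) if s[i,4]>=lo]
E
python3 - <<'E'
from h import *
for n,(x,y,w,h),(gx,gy,gw,gh) in (("scene",(278,167,14,11),(345,168,25,30)),("top",(412,292,22,22),(325,297,27,27))):
    c=load(n+"0"); g=c["image"].mean(2)
    # hole: weighted darkness centroid
    a=g[y:y+h,x:x+w]; print(a.astype(int) if n=="scene" else "")
    wt=np.clip(150-a,0,None) if n=="scene" else np.clip(120-a,0,None)
    v,u=np.mgrid[y:y+h,x:x+w]; wt=wt*(np.hypot(u-(284 if n=="scene" else 422),v-(172 if n=="scene" else 303))<5)
    uc,vc=(u*wt).sum()/wt.sum(),(v*wt).sum()/wt.sum()
    print(n,"hole",uc,vc,onplane(c,uc,vc,90)[:2])
    # rim top: bright contour fit
    W=cloud(c)
    x0,y0=(268,160) if n=="scene" else (405,285)
    sub=W[y0:y0+40,x0:x0+40]; m=(abs(sub[...,2]-90)<(3 if n=="scene" else 6))&(g[y0:y0+40,x0:x0+40]>(140))
    cn,_=cv2.findContours(m.astype(np.uint8),cv2.RETR_EXTERNAL,cv2.CHAIN_APPROX_NONE)
    cn=max(cn,key=len)[:,0,:].astype(float)+[x0,y0]
    P=np.array([onplane(c,*p,90)[:2] for p in cn]).astype(np.float32)
    print("rim",cv2.minEnclosingCircle(P),cv2.fitEllipse(P))
    # handle mask
    a=g[gy:gy+gh,gx:gx+gw]; m=(a<45)
    for s,cc in blob(m,30): print("handle",s,cc+[gx,gy])
    if n=="top":
        for s,cc in blob(m,30): print(onplane(c,*(cc+[gx,gy]),158)[:2])
        im=cv2.cvtColor(c["image"],cv2.COLOR_RGB2HSV); m=(im[...,0]<15)&(im[...,1]>120); m[:, :320]=0;m[:290]=0;m[330:]=0;m[:,360:]=0
        cn=np.vstack(cv2.findContours(m.astype(np.uint8),0,1)[0])[:,0]
        P=np.array([onplane(c,*p,30)[:2] for p in cn.astype(float)]).astype(np.float32); print("rest",cv2.minAreaRect(P))
    else:
        u=gx+np.arange(gw)
        for r in (179,183,187,191):
            wt=(g[r,gx:gx+gw]<60); uu=(u*wt).sum()/wt.sum(); d,o=ray(c,uu,r); print("row",r,uu,wt.sum(), end=" ")
            t=(483-o[0])/d[0]; print(o+t*d)
E
```

```text
[[203 201 201 199 199 197 197 197 198 199 199 199 207 189]
 [199 197 198 198 202 199 201 199 197 200 200 199 199 201]
 [198 198 198 201 206 203 204 202 206 201 198 198 198 201]
 [197 198 204 193 173 163 166 160 172 204 201 199 198 198]
 [199 201 204 141 107  95  92  74  72 184 200 197 197 195]
 [194 195 200 111  96 103  97  81  62 177 199 199 197 201]
 [194 195 199 171 161 142 137 143 150 201 195 195 196 195]
 [198 196 199 201 203 191 190 209 203 198 198 197 194 194]
 [199 201 200 199 201 200 199 200 200 197 198 199 198 203]
 [203 202 200 199 202 199 201 200 202 202 201 202 207 199]
 [188 202 202 204 203 206 204 205 205 202 198 188 183 157]]
scene hole 284.0548076923077 171.58125 [ 498.16506368 -221.46429959]
rim ((485.7270812988281, -223.22434997558594), 16.601926803588867) ((482.0231018066406, -225.3398895263672), (13.361862182617188, 30.565845489501953), 13.06321907043457)
handle [  7   5  13  25 238] [357.96218487 184.3907563 ]
row 179 358.5 12 [483.         -25.57913322 148.5210769 ]
row 183 358.0 11 [483.         -25.94875862 138.08521286]
row 187 357.5 12 [483.         -26.32368702 127.49962619]
row 191 357.0 11 [483.         -26.70403335 116.76107152]

top hole 422.12020660510245 302.40350602598215 [ 494.86681261 -224.97904066]
rim ((495.7452392578125, -225.64596557617188), 27.263717651367188) ((495.6934509277344, -226.16390991210938), (50.877525329589844, 52.33584213256836), 81.18110656738281)
handle [  7   7  19  15 196] [340.64285714 311.01530612]
[478.0239819  -33.57703007]
rest ((481.8344421386719, -27.320697784423828), (59.01959991455078, 58.97540283203125), 4.489468574523926)
```

```bash
python3 - <<'E'
from h import *
from scipy.spatial.transform import Rotation as R
q=[ 0.41649014,  0.57227973, -0.41553847,  0.57127897]
print(R.from_quat(q).as_matrix().round(4))
c=load("scene0");t=load("top0")
for z in (155,146,138,127,117): print(z,proj(c,[482,-27.5,z]))
print("top handle top",proj(t,[482,-27.5,160]))
W=cloud(t); s=W[296:310,415:430,2]; print(np.nanmin(s), s.round(0).astype(int)[2:12,2:13])
# rest in scene: top-face mask
im=cv2.cvtColor(c["image"],cv2.COLOR_RGB2HSV); m=(im[...,0]<15)&(im[...,1]>120)&(im[...,2]>110)
m[:205]=0;m[245:]=0;m[:,:330]=0;m[:,380:]=0
cn=np.vstack(cv2.findContours(m.astype(np.uint8),0,1)[0])[:,0]
P=np.array([onplane(c,*p,30)[:2] for p in cn.astype(float)]).astype(np.float32); print("rest scene",cv2.minAreaRect(P))
E
```

```text
[[-4.000e-04  9.515e-01  3.077e-01]
 [ 1.900e-03  3.077e-01 -9.515e-01]
 [-1.000e+00  3.000e-04 -1.900e-03]]
155 (np.float64(358.2355317143451), np.float64(175.89648275884724))
146 (np.float64(357.9293971322317), np.float64(179.43434973387266))
138 (np.float64(357.6603345067023), np.float64(182.54379189654088))
127 (np.float64(357.29498499251923), np.float64(186.76598062035941))
117 (np.float64(356.9673951476812), np.float64(190.55179692835506))
top handle top (np.float64(337.835093556256), np.float64(309.2305740443825))
46.14028840089509 [[                  89                   90                   91
                    89                   96                   88
                    87                   88                   93
                    88                   89]
 [                  92                   89                   88
                    89                   91                   89
                    90                   93                   89
                    94                   94]
 [                  90                   94                   89
          
[... 1321 characters left out ...]
                   91                   93]
 [                  90                   87                   90
                    90                   90                   93
                    94                   91 -9223372036854775808
                    92                   93]
 [                  90                   95                   90
                    89                   89                   91
                    91                   88                   91
                    88                   90]]
rest scene ((486.4908142089844, -24.521615982055664), (58.980281829833984, 60.143558502197266), 3.8579599857330322)<stdin>:8: RuntimeWarning: invalid value encountered in cast
```

Request:
play_rows([
  [0, 0.0226, -0.0225],
  [0, 0.0226, -0.0225],
  [0, 0.0226, -0.0225],
  [0, 0.0226, -0.0225],
  [0, 0.0226, -0.0225],
  [0, 0.0226, -0.0225],
  [0, 0.0226, -0.0225],
  [0, 0.0226, -0.0225],
  [0, 0.0226, -0.0225],
  [0, 0.0226, -0.0225],
], spin=[0, 0, 0, 0, 0, 0, 0, 0, 0, 0], claw=0.085, squeeze=30)

```text
t: 0.93
position: [338.3, -309.4, 230.9]
eef_rot: [0.416, 0.572, -0.416, 0.572]
ft_force: [0.9, -0.0, -0.3]
grip_width: 0.997
```

Request:
play_rows([
  [0, 0.0226, -0.0225],
  [0, 0.0226, -0.0225],
  [0, 0.0226, -0.0225],
  [0, 0.0226, -0.0225],
  [0, 0.0226, -0.0225],
  [0, 0.0226, -0.0225],
  [0, 0.0226, -0.0225],
  [0, 0.0226, -0.0225],
  [0, 0.0226, -0.0225],
  [0, 0.0, 0],
], spin=[0, 0, 0, 0, 0, 0, 0, 0, 0, 0])

```text
t: 1.77
position: [470.6, -51.4, 231.0]
eef_rot: [0.416, 0.573, -0.414, 0.572]
ft_force: [-0.1, -0.4, 0.6]
grip_width: 0.999
```

Request:
play_rows([
  [0, 0.0206, -0.02],
  [0, 0, 0],
  [0, 0, 0],
], spin=[0, 0, 0])

```text
t: 2.02
position: [482.6, -29.9, 230.9]
eef_rot: [0.415, 0.573, -0.416, 0.572]
ft_force: [-0.2, -0.3, -0.1]
grip_width: 0.993
```

```bash
cat > snap.py <<'E'
import sys
from cell import robot
import cv2, numpy as np
tag=sys.argv[1]
o=robot.observe(); print(o["t"],o["position"].round(2),o["ft_force"].round(2),o["wrist_torque"].round(3),o["grip_width"],o["eef_rot"].round(4))
for n in sys.argv[2:]:
    n,x,y,w,h,k=n.split(","); x,y,w,h,k=map(int,(x,y,w,h,k))
    c=robot.read_camera(n); np.savez(f"{n}{tag}.npz",**c)
    cv2.imwrite(f"pics/{n}_{tag}.png",cv2.resize(np.ascontiguousarray(c["image"][y:y+h,x:x+w,::-1]),(w*k,h*k),interpolation=cv2.INTER_NEAREST))
E
python3 snap.py a scene,290,80,150,170,3 top,260,240,160,130,4
```

```text
2.0167 [482.58 -29.89 230.85] [-0.16 -0.3  -0.09] [-0.042 -0.011  0.032] 0.9925869438064217 [ 0.4152  0.5725 -0.4156  0.5719]
```

View pics/scene_a.png

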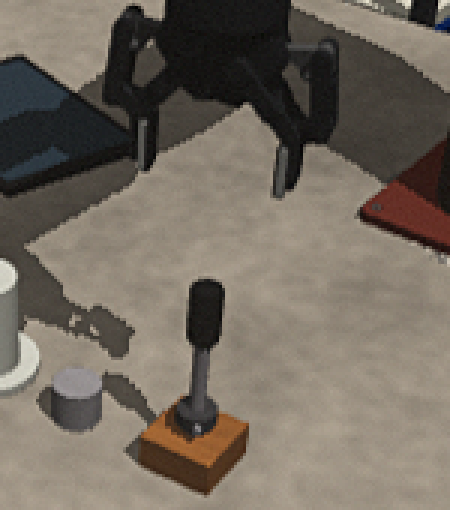

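View pics/top_a.png

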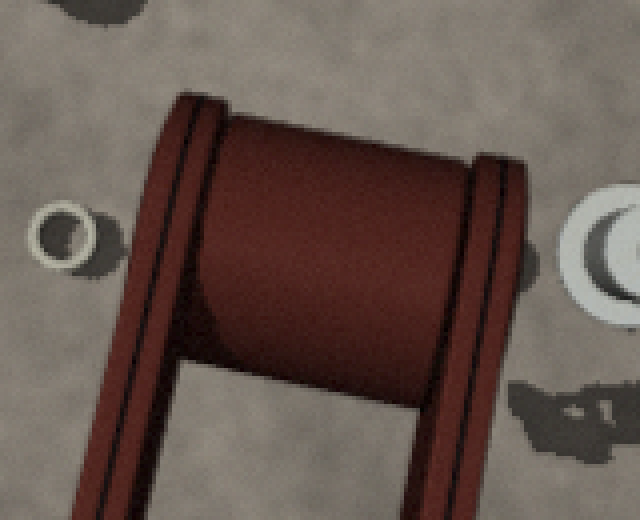

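Scene view: the open finger tips are at about (338,137) and (383,145), above and behind the gauge. The arm blocks the top view here. I'll compare the tips with their projected positions.

```bash
python3 - <<'E'
from h import *
c=load("scenea")
for z in (231,244): 
  m=np.array([482.6,-29.9,z]); j=np.array([.3077,-.9515,0])
  print(z,proj(c,m),proj(c,m+42.5*j),proj(c,m-42.5*j))
# inner pad light strips
im=c["image"]; g=im.mean(2)
print(g[105:150:3,330:345].astype(int)); print(g[105:150:3,376:392].astype(int))
E
```

```text
231 (np.float64(359.80362152514147), np.float64(143.94969469795433)) (np.float64(339.4564782224226), np.float64(139.83068059504564)) (np.float64(380.6106954347607), np.float64(148.16181576079327))
244 (np.float64(360.29071507627197), np.float64(138.19294838808435)) (np.float64(339.7524172993726), np.float64(134.10054315282366)) (np.float64(381.2975985622914), np.float64(142.3787227345539))
[[ 24  19  21  15  53  66  66  65  62  66  67  57  27  18  23]
 [ 23  32  30  19  25  40  55  62  40  21  24  23  22  23  27]
 [ 25  22  24  35  27  19  24  24  23  18  19  19  21  25  21]
 [ 26  22  27  22  25  25  23  20  25  22  18  17  24  37  50]
 [ 70  64  32  22  29  21  27  23  21  23  17  21  19  62  65]
 [ 70  66  71  30  19  14  63  83  92  35  17  16  22  71  70]
 [ 20  14  26  29  18  10  82  86  50  24  19  10  33  65  67]
 [ 34  29  31  31  27  17  83  88  40  21  24  15  49  63  60]
 [ 20  21  18  28  21  22  82  88  36  19  19  17  46  58  56]
 [ 21  41  49  33  12  28  76  89  28  23  19  11 141 136 136]
 [ 71  68  68  67  64  97  71  77  23   1  75 139 135 135 137]
 [ 67  66  67 
[... 544 characters left out ...]
  23  17  14  21  18  27  51]
 [137  64  37  11  19  22  20  23  21  27  31  24  24  27  23  26]
 [123 121 122 128 102  44  21  22  21  26  22  22  33  23  18  19]
 [131 126 127 126 132 136 110  45  19  22  25  26  21  26  15  18]
 [137 134 130 123 122 130  71  52  86  60  23  21  25  25   8  92]
 [127 127 127 127 130 136  36  71  79  75  24  25  26  19  14 126]
 [137 134 127 127 131  95  45  77  81  59  25  23  25  16  64 128]
 [126 129 127 130 142  48  59  80  84  25  21  27  18  28 117 131]
 [126 127 127 131 139  36  72  81  71  23  14  10  64 140 135 136]
 [135 135 136 142  99  37  70  73  61 130 126 141 141 141 137 135]
 [137 141 145 146 145 147 148 145 141 139 138 139 143 139 141 140]]
```

Request:
play_rows([
  [0, 0.0009, -0.0029],
  [0.02, 0, 0],
  [0.02, 0, 0],
  [0.02, 0, 0],
  [0.02, 0, 0],
  [0.02, 0, 0],
  [0.012, 0, 0],
  [0, 0, 0],
  [0, 0, 0],
], spin=[0, 0, 0, 0, 0, 0, 0, 0, 0])

```text
t: 2.87
position: [482.0, -27.9, 118.9]
eef_rot: [0.416, 0.572, -0.417, 0.571]
ft_force: [0.4, -0.3, -0.4]
grip_width: 0.996
```

```bash
python3 snap.py b scene,290,110,130,140,4
```

```text
2.8667 [482.03 -27.88 118.94] [ 0.45 -0.35 -0.35] [-0.007  0.     0.022] 0.9957251223837774 [ 0.4161  0.572  -0.4166  0.571 ]
```

View pics/scene_b.png

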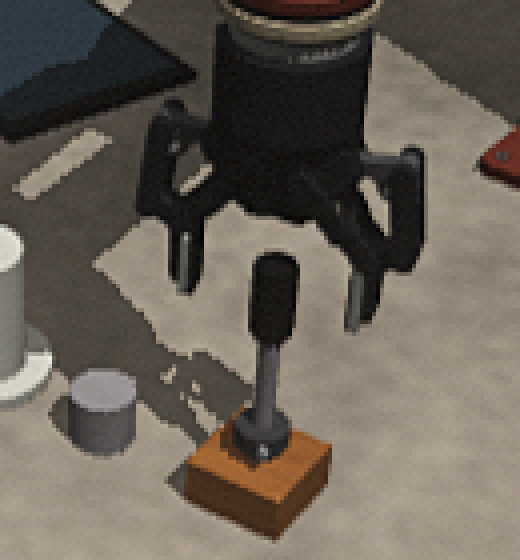

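The handle stands between the pads: inner faces at crop x of about 190 and 350, handle at about 273. I'll close the fingers.

Request:
play_rows([
  [0, 0, 0],
  [0, 0, 0],
  [0, 0, 0],
  [0, 0, 0],
  [0, 0, 0],
  [0, 0, 0],
  [0, 0, 0],
  [0, 0, 0],
], spin=[0, 0, 0, 0, 0, 0, 0, 0], claw=0.0, squeeze=30)

```text
t: 3.58
position: [483.1, -27.2, 119.8]
eef_rot: [0.416, 0.572, -0.416, 0.572]
ft_force: [-0.2, 0.8, 3.8]
grip_width: 0.27
```

```bash
python3 snap.py c scene,290,110,130,140,4
```

```text
3.5833 [483.05 -27.23 119.78] [-0.21  0.82  3.83] [ 0.394  0.137 -0.05 ] 0.2695429441005713 [ 0.4162  0.5716 -0.4158  0.5719]
```

View pics/scene_c.png

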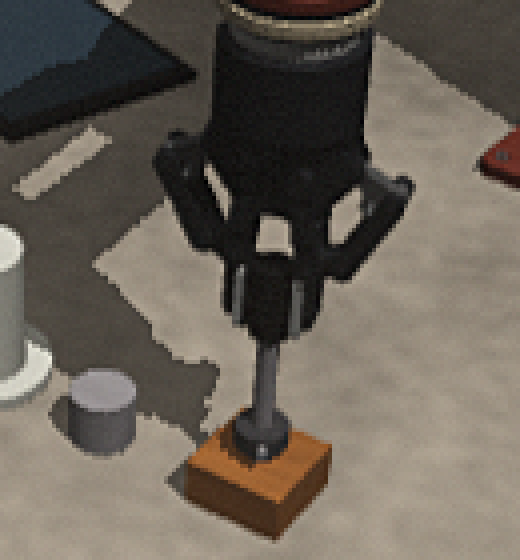

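Gripped: the width is about 23 mm. Lifting.

Request:
play_rows([
  [-0.005, 0, 0],
  [-0.01, 0, 0],
  [-0.015, 0, 0],
  [-0.02, 0, 0],
  [-0.02, 0, 0],
  [-0.02, 0, 0],
  [-0.015, 0, 0],
  [-0.005, 0, 0],
  [0, 0, 0],
  [0, 0, 0],
], spin=[0, 0, 0, 0, 0, 0, 0, 0, 0, 0])

```text
t: 4.47
position: [482.4, -27.4, 228.7]
eef_rot: [0.416, 0.572, -0.416, 0.572]
ft_force: [-0.1, 1.3, -2.9]
grip_width: 0.269
```

```bash
python3 snap.py d scene,290,50,130,150,4
```

```text
4.4667 [482.37 -27.38 228.74] [-0.15  1.32 -2.88] [ 0.02  -0.01   0.005] 0.26941727325616316 [ 0.4159  0.572  -0.4162  0.5716]
```

View pics/scene_d.png

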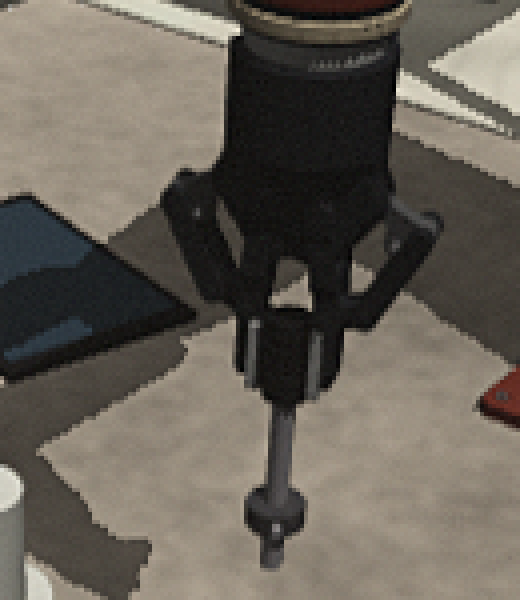

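Request:
play_rows([
  [0, -0.0061, 0.024],
  [0, -0.0061, 0.024],
  [0, -0.0061, 0.024],
  [0, -0.0061, 0.024],
  [0, -0.0061, 0.024],
  [0, -0.0061, 0.024],
  [0, -0.0061, 0.024],
  [0, -0.0061, 0.024],
  [0, 0, 0],
  [0, 0, 0],
], spin=[0, 0, 0, 0, 0, 0, 0, 0, 0, 0])

```text
t: 5.35
position: [494.4, -225.7, 227.4]
eef_rot: [0.417, 0.572, -0.417, 0.57]
ft_force: [-1.0, 0.4, -1.9]
grip_width: 0.272
```

```bash
python3 snap.py e scene,220,50,130,150,4 top,350,240,130,110,5
```

```text
5.35 [ 494.4  -225.68  227.37] [-1.01  0.4  -1.92] [ 0.02  -0.038 -0.004] 0.2718595927742554 [ 0.4167  0.5725 -0.4167  0.5701]
```

View pics/scene_e.png

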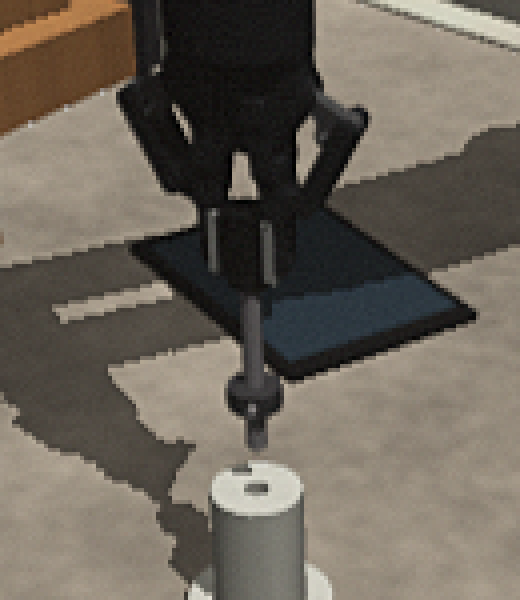

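View pics/top_e.png

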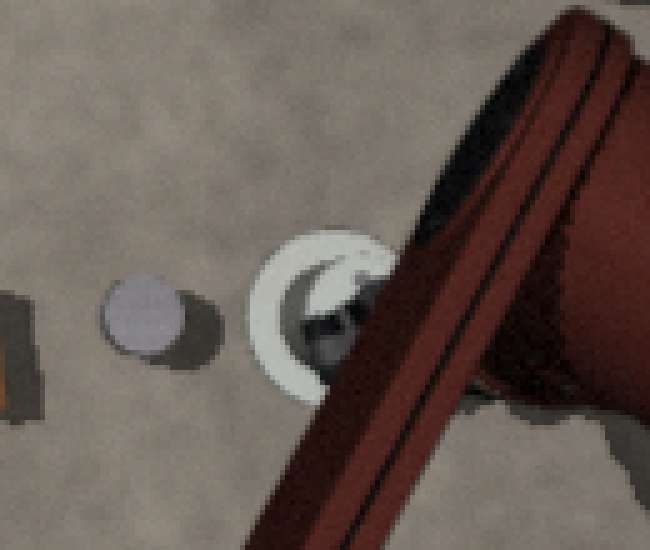

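```bash
python3 - <<'E'
from h import *
c=load("scenee"); g=c["image"].astype(float).mean(2)
np.set_printoptions(linewidth=200)
print(g[140:177,272:298].astype(int))
for z in (90,117.6): print(z,proj(c,[495,-225.2,z]))
E
```

```text
[[156 155 157 151 150 149 153 162 108  54  66  76  81  71  30  15  24  24  27  24  41  37  25  25  27  25]
 [159 158 152 155 154 152 156 167 122  54  62  79  80  71 115  36  16  25  27  27  26  26  29  26  29  28]
 [151 154 155 155 157 155 162 147 115  55  65  75  79  72 152  88  41  15  19  23  28  28  33  27  23  24]
 [156 157 155 157 159 160 140  73  66  53  67  78  82  74  69  90  69  28  19  19  24  27  25  23  16  11]
 [156 154 154 154 155 123  65  28  21  44  66  74  82  74  58  57  60  51 106  27  10  12  10  12  91  98]
 [159 157 158 159 146  65  49  46  42  50  67  79  81  76  55  59  60  54 147 115  72  64  98  98 160 160]
 [163 159 159 166 124  60  53  58  60  55  65  76  81  69  58  60  62  54  81 173 144 135 162 161 153 146]
 [160 161 159 169  91  46  57  59  61  58  60  65  67  62  58  63  60  45  67 162 161 155 154 147 146 141]
 [159 156 159 167  89  32  47  60  60  62  63  62  61  62  64  59  51  27  61 160 157 149 146 146 141 144]
 [154 153 156 169  95  23  20  40  47  50  44  49  52  55  50  45  37  25  51 156 151 146 141 143 144 141]
 [153 152 156 165 116  30  21 
[... 2298 characters left out ...]
 202 205 208 187 139 136]
 [142 204 200 199 199 201 196 200 206 113 100 104  96  81  60 180 204 201 202 205 201 206 211 176 136 137]
 [116 206 206 201 201 197 198 199 206 176 161 140 139 152 153 206 202 201 200 199 200 204 213 115 130 135]
 [ 66 185 210 204 202 201 201 202 200 206 212 196 194 211 206 204 200 198 198 198 202 209 194  87 136 144]
 [ 85 115 195 212 205 204 204 201 204 206 205 205 203 202 204 201 204 202 205 205 212 198 134  80 141 144]
 [104  46 115 182 208 213 208 206 206 204 205 204 206 203 203 207 206 209 214 201 186 135  98  81 143 143]]
90 (np.float64(283.74418315865876), np.float64(170.41281213787784))
117.6 (np.float64(283.35616343680556), np.float64(160.46336183490172))
```

The rod is vertical. Its foot is about 0.4 px (0.9 mm) right of the hole's vertical, and the depth direction agrees. I'll correct that and lower to just above the rim.

Request:
play_rows([
  [0, 0.0003, 0.0008],
  [0.008, 0, 0],
  [0.008, 0, 0],
  [0.006, 0, 0],
  [0, 0, 0],
  [0, 0, 0],
  [0, 0, 0],
], spin=[0, 0, 0, 0, 0, 0, 0])

```text
t: 6.03
position: [496.0, -225.6, 207.3]
eef_rot: [0.416, 0.572, -0.416, 0.572]
ft_force: [0.1, -0.6, -2.8]
grip_width: 0.273
```

```bash
python3 snap.py f scene,250,120,70,80,7 top,390,275,60,60,8; python3 - <<'E'
from h import *
c=load("scenef"); g=c["image"].astype(float).mean(2)
np.set_printoptions(linewidth=200)
print(g[158:178,272:298].astype(int))
E
```

```text
6.0333 [ 495.97 -225.63  207.31] [ 0.12 -0.59 -2.83] [0.01  0.009 0.003] 0.27294657515262616 [ 0.4159  0.5718 -0.4159  0.5718]
[[152 151 151 158  87  22  24  29  29  25  62  41  30  34  36  38  34  20  94 130 134 134 136 140 143 139]
 [147 149 148 151 118  39  22  32  26  43 111 100  42  37  33  38  27  27 114 135 140 140 139 138 140 139]
 [142 139 138 147 154  83  36  21  22  58 114 135  51  35  39  26  46  94 139 139 138 138 137 139 137 139]
 [140 140 138 138 143 127  95  73  34  53  71  94  43  32  57  61 102 141 139 137 135 137 135 138 139 137]
 [141 139 138 133 137 134 138 123  98  57  62  51  37  27  92 114 136 134 130 130 127 135 134 134 138 139]
 [140 135 131 133 137 128 129 133 143  69  39  31  31  24 103 136 129 129 125 130 131 131 133 134 138 137]
 [134 133 134 135 135 132 130 130 139  67  37  30  57  26  85 127 127 128 128 130 130 130 133 135 136 139]
 [131 134 140 139 135 141 136 126 134  66  45  55  83  48  96 158 154 137 123 128 126 127 130 133 134 140]
 [134 140 141 145 138 128 127 112 116  54  62  76  81  71 119 204 199 174 168 154 128 126 130 132 133 135]
 [138 138 
[... 467 characters left out ...]
  74  90  76 193 206 203 202 202 202 203 212 186 142 137]
 [146 205 204 204 205 208 205 204 216  89  28  29 100  87  63 182 205 202 204 204 203 205 212 176 135 136]
 [117 206 209 202 201 200 200 200 209 163 141 117 142 153 156 205 204 200 202 201 199 205 216 119 130 136]
 [ 68 188 211 204 204 201 203 203 204 209 216 198 198 213 207 205 202 197 201 201 202 208 193  87 136 145]
 [ 85 112 194 211 210 205 204 205 205 204 206 207 206 203 203 204 205 205 203 206 211 195 132  75 142 145]
 [101  46 119 182 208 211 209 207 206 203 204 204 206 205 204 207 208 208 214 203 189 137  97  82 139 145]
 [102  52  51  91 157 176 192 208 207 212 209 210 211 211 212 207 203 195 189 164 112 105 100  86 142 142]]
```

View pics/scene_f.png

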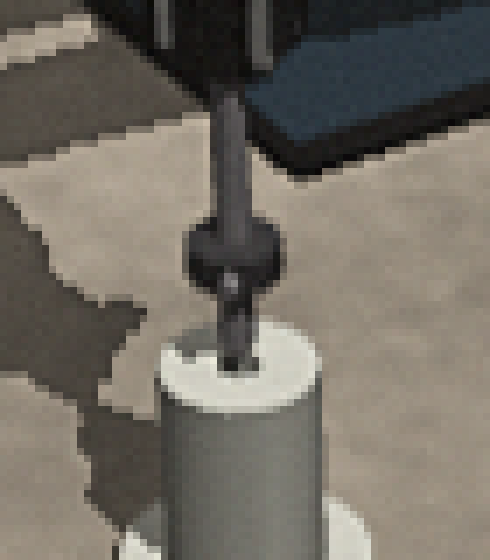

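View pics/top_f.png

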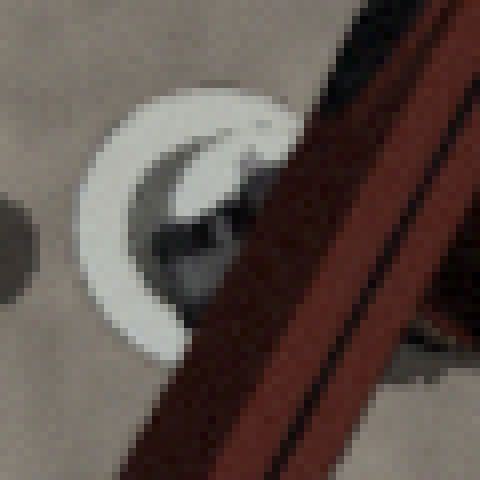

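The rod is aligned with the hole within about 0.3 mm sideways, and the foot is about 7 mm above the mouth. I'll keep lowering in small steps and watch the force.

Request:
play_rows([
  [0.0015, 0, 0],
  [0.0015, 0, 0],
  [0.0015, 0, 0],
  [0, 0, 0],
], spin=[0, 0, 0, 0])

```text
t: 6.47
position: [495.7, -225.6, 202.4]
eef_rot: [0.416, 0.572, -0.416, 0.572]
ft_force: [-0.2, -1.1, -2.7]
grip_width: 0.272
```

Request:
play_rows([
  [0.001, 0, 0],
  [0, 0, 0],
], spin=[0, 0])

```text
t: 6.63
position: [495.8, -225.7, 201.6]
eef_rot: [0.416, 0.572, -0.416, 0.572]
ft_force: [0.3, 0.5, -2.2]
grip_width: 0.273
```

Request:
play_rows([
  [0.001, 0, 0],
  [0, 0, 0],
], spin=[0, 0])

```text
t: 6.8
position: [495.9, -225.7, 200.6]
eef_rot: [0.416, 0.572, -0.416, 0.572]
ft_force: [-0.4, 0.2, -2.8]
grip_width: 0.276
```

Request:
play_rows([
  [0.001, 0, 0],
  [0, 0, 0],
], spin=[0, 0])

```text
t: 6.97
position: [495.9, -225.7, 199.6]
eef_rot: [0.416, 0.572, -0.416, 0.572]
ft_force: [-0.6, 0.2, -3.2]
grip_width: 0.27
```

Request:
play_rows([
  [0.001, 0, 0],
  [0, 0, 0],
], spin=[0, 0])

```text
t: 7.13
position: [495.9, -225.7, 198.6]
eef_rot: [0.416, 0.572, -0.416, 0.572]
ft_force: [0.5, -0.0, -2.2]
grip_width: 0.271
```

Request:
play_rows([
  [0.001, 0, 0],
  [0, 0, 0],
], spin=[0, 0])

```text
t: 7.3
position: [495.8, -225.7, 197.6]
eef_rot: [0.416, 0.572, -0.416, 0.572]
ft_force: [0.4, -0.0, -2.9]
grip_width: 0.271
```

Request:
play_rows([
  [0.001, 0, 0],
  [0, 0, 0],
], spin=[0, 0])

```text
t: 7.47
position: [495.9, -225.7, 196.6]
eef_rot: [0.416, 0.572, -0.416, 0.572]
ft_force: [0.2, -0.3, -2.8]
grip_width: 0.272
```

Request:
play_rows([
  [0.001, 0, 0],
  [0.001, 0, 0],
  [0, 0, 0],
], spin=[0, 0, 0])

```text
t: 7.72
position: [495.8, -225.7, 194.5]
eef_rot: [0.416, 0.572, -0.416, 0.572]
ft_force: [0.4, -0.2, -1.8]
grip_width: 0.273
```

```bash
python3 snap.py g scene,250,120,70,80,7
```

```text
7.7167 [ 495.81 -225.66  194.51] [ 0.43 -0.19 -1.82] [-0.047  0.02  -0.   ] 0.2729529062587736 [ 0.416   0.5719 -0.416   0.5716]
```

View pics/scene_g.png

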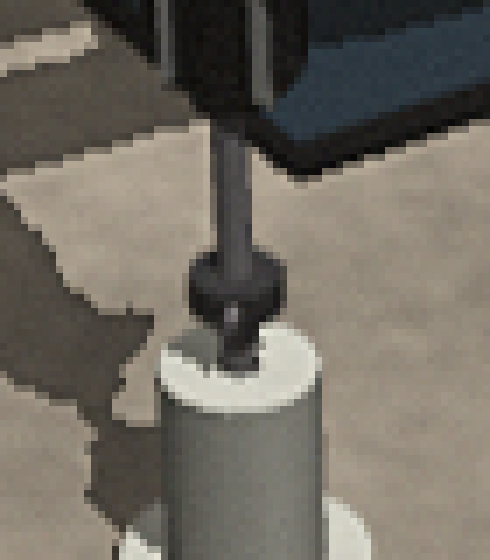

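The rod enters the hole, with a small dark gap at its right front. No contact load shows yet, so I'll continue.

Request:
play_rows([
  [0.0015, 0, 0],
  [0.0015, 0, 0],
  [0.0015, 0, 0],
  [0.0015, 0, 0],
  [0, 0, 0],
], spin=[0, 0, 0, 0, 0])

```text
t: 8.18
position: [495.7, -225.6, 188.3]
eef_rot: [0.416, 0.572, -0.416, 0.571]
ft_force: [-0.3, 0.3, -2.4]
grip_width: 0.27
```

```bash
python3 snap.py h
```

```text
8.1833 [ 495.68 -225.6   188.29] [-0.29  0.35 -2.41] [-0.019 -0.041  0.02 ] 0.2703506190091955 [ 0.416   0.572  -0.4161  0.5715]
```

Request:
play_rows([
  [0.0015, 0, 0],
  [0.0015, 0, 0],
  [0.0015, 0, 0],
  [0.0015, 0, 0],
  [0, 0, 0],
], spin=[0, 0, 0, 0, 0])

```text
t: 8.6
position: [495.7, -225.6, 182.3]
eef_rot: [0.416, 0.572, -0.416, 0.572]
ft_force: [0.1, -0.1, -3.2]
grip_width: 0.271
```

```bash
python3 snap.py h
```

```text
8.6 [ 495.71 -225.6   182.34] [ 0.06 -0.1  -3.2 ] [-0.095 -0.011 -0.007] 0.27134396038501996 [ 0.416   0.572  -0.416   0.5715]
```

Request:
play_rows([
  [0.001, 0, 0],
  [0.001, 0, 0],
  [0.001, 0, 0],
  [0.001, 0, 0],
], spin=[0, 0, 0, 0])

```text
t: 8.93
position: [495.9, -225.8, 178.7]
eef_rot: [0.416, 0.572, -0.416, 0.572]
ft_force: [-0.8, 0.5, -3.0]
grip_width: 0.269
```

Request:
play_rows([
  [0.001, 0, 0],
  [0.001, 0, 0],
], spin=[0, 0])

```text
t: 9.1
position: [495.9, -225.8, 176.7]
eef_rot: [0.416, 0.572, -0.416, 0.572]
ft_force: [-0.3, 0.2, -1.3]
grip_width: 0.271
```

Request:
play_rows([
  [0.001, 0, 0],
  [0.001, 0, 0],
], spin=[0, 0])

```text
t: 9.27
position: [495.9, -225.7, 174.7]
eef_rot: [0.416, 0.572, -0.416, 0.572]
ft_force: [-0.6, 0.4, -3.2]
grip_width: 0.273
```

Request:
play_rows([
  [0.001, 0, 0],
  [0.001, 0, 0],
], spin=[0, 0])

```text
t: 9.43
position: [495.9, -225.7, 172.7]
eef_rot: [0.416, 0.572, -0.416, 0.572]
ft_force: [0.2, 0.9, -2.3]
grip_width: 0.276
```

Request:
play_rows([
  [0.001, 0, 0],
  [0.001, 0, 0],
], spin=[0, 0])

```text
t: 9.6
position: [496.1, -225.8, 171.1]
eef_rot: [0.416, 0.572, -0.416, 0.572]
ft_force: [-0.4, 0.8, 2.1]
grip_width: 0.273
```

The stop met the rim at TCP z of about 171.5, with about 4.6 N of drag, which fits a stop 28 mm above the foot. The floor can come from about z 164 down.

Request:
play_rows([
  [0.001, 0, 0],
  [0.001, 0, 0],
], spin=[0, 0])

```text
t: 9.77
position: [496.1, -225.8, 169.3]
eef_rot: [0.416, 0.572, -0.416, 0.572]
ft_force: [-1.7, 1.1, 1.6]
grip_width: 0.274
```

Request:
play_rows([
  [0.001, 0, 0],
  [0.001, 0, 0],
], spin=[0, 0])

```text
t: 9.93
position: [496.1, -225.8, 167.0]
eef_rot: [0.416, 0.572, -0.416, 0.572]
ft_force: [-1.1, 0.8, 2.4]
grip_width: 0.275
```

Request:
play_rows([
  [0.0005, 0, 0],
  [0.0005, 0, 0],
], spin=[0, 0])

```text
t: 10.1
position: [496.0, -225.8, 165.8]
eef_rot: [0.416, 0.572, -0.416, 0.572]
ft_force: [-0.3, 1.5, 1.9]
grip_width: 0.275
```

```bash
python3 snap.py i scene,250,120,70,80,7
```

```text
10.1 [ 496.01 -225.76  165.84] [-0.32  1.45  1.92] [0.268 0.131 0.002] 0.27523990467707055 [ 0.4161  0.5717 -0.416   0.5718]
```

View pics/scene_i.png

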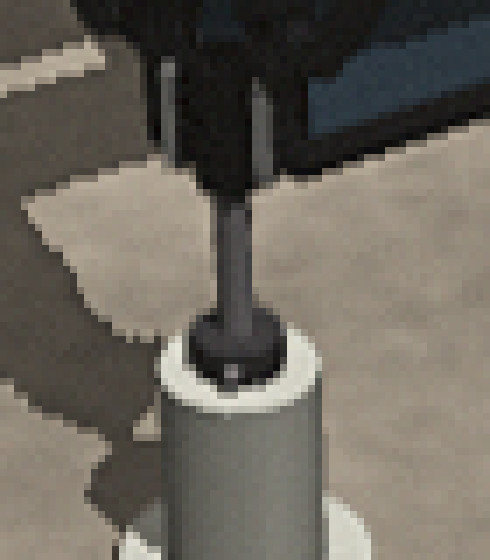

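The stop is seated flat on the rim. I'll go on in 0.5 mm rows, checking the force.

Request:
play_rows([
  [0.0005, 0, 0],
  [0.0005, 0, 0],
], spin=[0, 0])

```text
t: 10.32
position: [496.0, -225.7, 164.8]
eef_rot: [0.416, 0.572, -0.416, 0.572]
ft_force: [-1.7, 1.1, 3.0]
grip_width: 0.276
```

Request:
play_rows([
  [0.0005, 0, 0],
  [0.0005, 0, 0],
], spin=[0, 0])

```text
t: 10.48
position: [496.0, -225.8, 163.8]
eef_rot: [0.416, 0.572, -0.416, 0.572]
ft_force: [-0.2, 1.0, 1.6]
grip_width: 0.267
```

Request:
play_rows([
  [0.0005, 0, 0],
  [0.0005, 0, 0],
], spin=[0, 0])

```text
t: 10.65
position: [496.0, -225.7, 162.7]
eef_rot: [0.416, 0.572, -0.416, 0.572]
ft_force: [0.2, 0.6, 1.1]
grip_width: 0.273
```

Request:
play_rows([
  [0.0005, 0, 0],
  [0.0005, 0, 0],
], spin=[0, 0])

```text
t: 10.82
position: [496.0, -225.8, 161.8]
eef_rot: [0.416, 0.572, -0.416, 0.572]
ft_force: [-0.6, 1.5, 2.1]
grip_width: 0.27
```

Request:
play_rows([
  [0.0005, 0, 0],
  [0.0005, 0, 0],
], spin=[0, 0])

```text
t: 10.98
position: [496.0, -225.7, 160.8]
eef_rot: [0.416, 0.572, -0.416, 0.572]
ft_force: [-0.5, 0.6, 2.5]
grip_width: 0.276
```

Request:
play_rows([
  [0.0005, 0, 0],
  [0.0005, 0, 0],
], spin=[0, 0])

```text
t: 11.15
position: [495.9, -225.7, 159.8]
eef_rot: [0.416, 0.572, -0.416, 0.572]
ft_force: [-0.4, 1.1, 5.5]
grip_width: 0.268
```

Request:
play_rows([
  [0, 0, 0],
], spin=[0])

```text
t: 11.23
position: [496.0, -225.8, 159.8]
eef_rot: [0.416, 0.572, -0.416, 0.572]
ft_force: [-1.5, 1.0, 1.8]
grip_width: 0.27
```

Request:
play_rows([
  [0.0005, 0, 0],
], spin=[0])

```text
t: 11.32
position: [496.1, -225.8, 159.8]
eef_rot: [0.416, 0.572, -0.416, 0.572]
ft_force: [-1.3, 2.0, 7.4]
grip_width: 0.271
```

Request:
play_rows([
  [0, 0, 0],
], spin=[0])

```text
t: 11.4
position: [496.1, -225.8, 159.8]
eef_rot: [0.416, 0.572, -0.416, 0.572]
ft_force: [-0.6, 1.6, 5.0]
grip_width: 0.265
```

Request:
play_rows([
  [0.0003, 0, 0],
  [0, 0, 0],
], spin=[0, 0])

```text
t: 11.57
position: [496.2, -225.8, 159.7]
eef_rot: [0.416, 0.572, -0.416, 0.572]
ft_force: [-2.2, 2.0, 6.8]
grip_width: 0.27
```

```bash
python3 snap.py j top,390,275,60,60,8; python3 snap.py j2 scene,250,120,70,80,7;python3 snap.py j3
```

```text
11.5667 [ 496.15 -225.8   159.74] [-2.2   2.    6.83] [ 0.44   0.372 -0.038] 0.27022456552374563 [ 0.4161  0.5716 -0.416   0.572 ]
11.6167 [ 496.16 -225.82  159.76] [-0.48  2.27  5.82] [0.359 0.372 0.003] 0.2741582993509054 [ 0.4161  0.5716 -0.416   0.572 ]
11.6667 [ 496.17 -225.8   159.72] [-1.78  1.59  6.47] [ 0.433  0.343 -0.04 ] 0.2721213729899051 [ 0.4161  0.5716 -0.4159  0.572 ]
```

Request:
play_rows([
  [0.0001, 0, 0],
  [0.0001, 0, 0],
  [0, 0, 0],
  [0, 0, 0],
], spin=[0, 0, 0, 0])

```text
t: 12.0
position: [496.2, -225.8, 159.7]
eef_rot: [0.416, 0.572, -0.416, 0.572]
ft_force: [-2.2, 1.3, 7.2]
grip_width: 0.276
```

Request:
play_rows([
  [0, 0, 0],
  [0, 0, 0],
  [0, 0, 0],
  [0, 0, 0],
  [0, 0, 0],
  [0, 0, 0],
  [0, 0, 0],
], spin=[0, 0, 0, 0, 0, 0, 0])

```text
t: 12.58
position: [496.2, -225.8, 159.7]
eef_rot: [0.416, 0.572, -0.416, 0.572]
ft_force: [-2.7, 1.4, 7.4]
grip_width: 0.271
```

Request:
play_rows([
  [0, 0, 0],
  [0, 0, 0],
  [0, 0, 0],
  [0, 0, 0],
  [0, 0, 0],
  [0, 0, 0],
  [0, 0, 0],
], spin=[0, 0, 0, 0, 0, 0, 0])

```text
t: 13.17
position: [496.2, -225.8, 159.7]
eef_rot: [0.416, 0.572, -0.416, 0.572]
ft_force: [-2.7, 3.9, 6.8]
grip_width: 0.274
```

```bash
python3 snap.py k scene,250,120,70,80,7;python3 snap.py k3
```

```text
13.1667 [ 496.21 -225.82  159.73] [-2.72  3.88  6.83] [ 0.485  0.457 -0.024] 0.2737194689082073 [ 0.4161  0.5715 -0.416   0.572 ]
13.2167 [ 496.18 -225.84  159.74] [-2.8   2.27  7.16] [0.428 0.439 0.003] 0.2718716609776397 [ 0.4161  0.5715 -0.416   0.572 ]
```

View pics/scene_k.png

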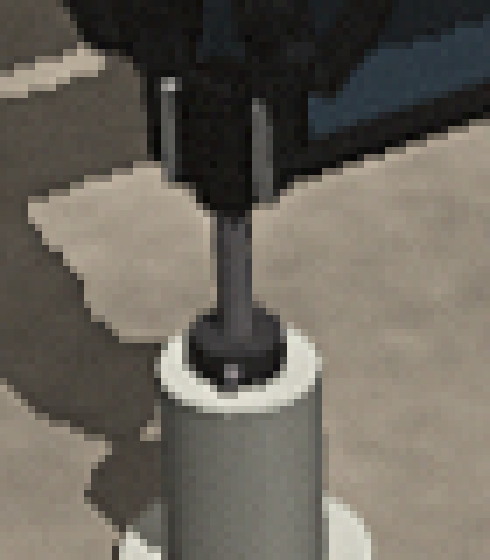

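Pressed for over 1.2 s at a steady load of 6.8–7.4 N, or about 9.7 N with the gauge weight tare. That puts 5–9.7 N on the floor. TCP z stayed at 159.7 and the stop is flat on the rim. Now I'll release.

Request:
play_rows([
  [0, 0, 0],
  [0, 0, 0],
  [0, 0, 0],
  [0, 0, 0],
  [0, 0, 0],
  [0, 0, 0],
  [0, 0, 0],
  [0, 0, 0],
  [0, 0, 0],
], spin=[0, 0, 0, 0, 0, 0, 0, 0, 0], claw=0.085)

```text
t: 13.97
position: [495.9, -225.7, 158.8]
eef_rot: [0.416, 0.572, -0.416, 0.572]
ft_force: [-0.2, -0.2, -0.3]
grip_width: 0.997
```

```bash
python3 snap.py l scene,230,80,110,120,5
```

```text
13.9667 [ 495.93 -225.75  158.78] [-0.16 -0.2  -0.33] [0.026 0.014 0.056] 0.9973289400114567 [ 0.416   0.5718 -0.416   0.5718]
```

View pics/scene_l.png

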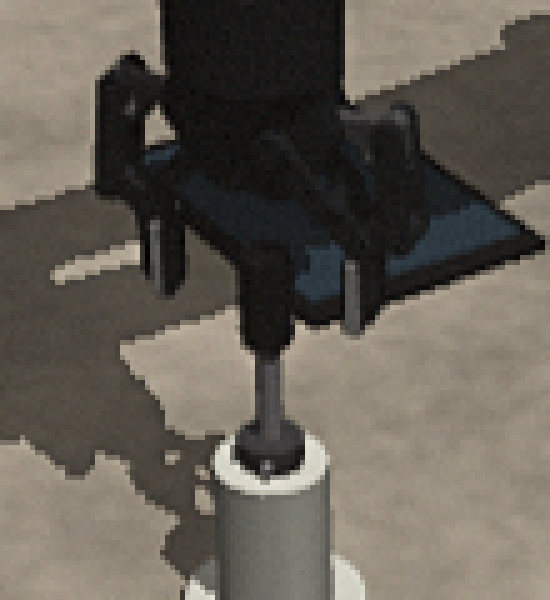

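Released: the gauge stands upright with its stop on the rim and both pads clear. I'll raise the gripper straight up.

Request:
play_rows([
  [-0.005, 0, 0],
  [-0.01, 0, 0],
  [-0.015, 0, 0],
  [-0.02, 0, 0],
  [-0.02, 0, 0],
  [-0.02, 0, 0],
  [-0.01, 0, 0],
  [0, 0, 0],
  [0, 0, 0],
  [0, 0, 0],
], spin=[0, 0, 0, 0, 0, 0, 0, 0, 0, 0])

```text
t: 14.85
position: [495.4, -225.4, 257.6]
eef_rot: [0.416, 0.572, -0.416, 0.571]
ft_force: [0.3, 0.3, -0.4]
grip_width: 0.992
```

Request:
play_rows([
  [0, -0.03, 0],
  [0, -0.03, 0],
  [0, -0.03, 0],
  [0, -0.03, 0],
  [0, -0.02, 0],
  [0, 0, 0],
  [0, 0, 0],
  [0, 0, 0],
], spin=[0, 0, 0, 0, 0, 0, 0, 0])

```text
t: 15.52
position: [362.8, -268.5, 258.0]
eef_rot: [0.416, 0.572, -0.416, 0.571]
ft_force: [-0.2, -0.6, 0.4]
grip_width: 0.995
```

```bash
python3 snap.py m scene,230,80,110,120,5 top,350,240,130,110,5; python3 - <<'E'
from h import *
c=load("scenem");W=cloud(c);g=c["image"].mean(2)
np.set_printoptions(linewidth=200)
for r in range(128,176,4):
    m=(g[r,270:300]<90); print(r, 270+np.flatnonzero(m).mean() if m.any() else None, m.sum(), end="; ")
p=[495.2,-225.5]
for z in (200,170,155,140,118,104,90): print(z,np.round(proj(c,p+[z]),1),end=" ")
t=load("topm");T=cloud(t); q=T[285:320,405:440].reshape(-1,3); q=q[q[:,2]>165]; q=q[q[:,2]<230]
print("top handle",len(q),np.nanmedian(q,0))
E
```

```text
15.5167 [ 362.85 -268.5   257.98] [-0.16 -0.59  0.41] [ 0.022 -0.025  0.006] 0.9945088233418306 [ 0.4164  0.5721 -0.4159  0.5713]
128 284.5 30; 132 284.5 30; 136 285.35714285714283 28; 140 288.5 22; 144 286.125 16; 148 282.5 10; 152 283.0 5; 156 283.0 5; 160 283.0 5; 164 284.0 9; 168 283.5 14; 172 283.54545454545456 11; 200 [282.  128.7] 170 [282.4 140.6] 155 [282.7 146.4] 140 [282.9 152.1] 118 [283.2 160.3] 104 [283.4 165.4] 90 [283.6 170.4] top handle 136 [ 494.93849366 -222.86744574  199.42668406]
```

View pics/scene_m.png

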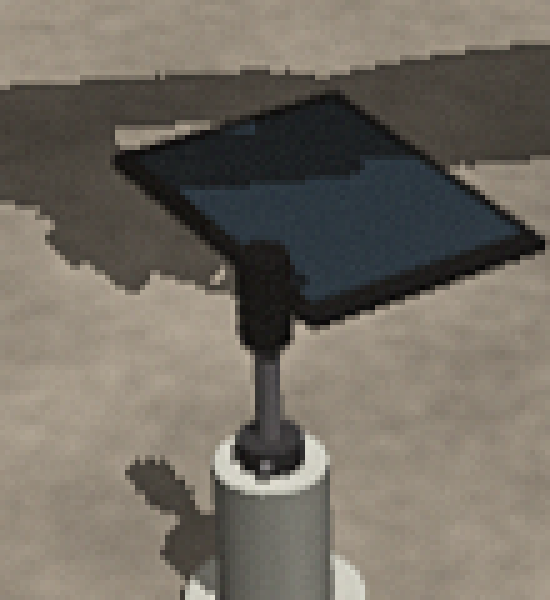

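View pics/top_m.png

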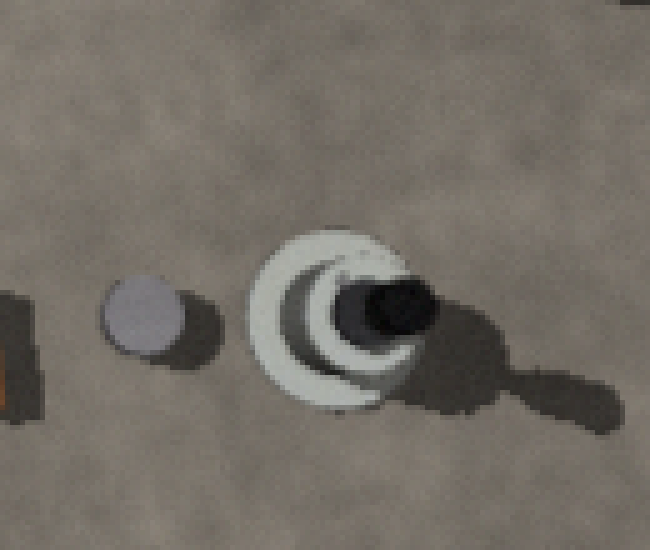

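The handle top measures z 199.4 mm, so the foot is at about 49.4 mm and the depth about 40.6 mm. The gauge is upright and the stop is seated. Handing in.

```bash
python3 -c "
from cell import robot
print(robot.finish_job())"
```

```text
the job is handed in; nothing more can be done
None
```

The job is handed in: the gauge stands released in the round base's bore with its stop on the rim, and the bore is about 40 mm deep. `finish_job` gives no verdict, so whether it passed is not confirmed.

**What I did:** I lifted the gauge from its rest and lowered it into the bore in steps of 0.5 to 2 mm. The stop met the rim about 28 mm in, dragging about 4.6 N. The rod stopped advancing at about 40 mm. I pressed there for over 1.2 s, then released and withdrew the arm.

**Last checks:**
- **Depth:** the arm's height at bottoming gives 40 mm, and the height of the handle top gives 40.6 mm. An early look into the hole with the depth camera agreed at roughly 40 mm.
- **Standing:** the stop sits flat on the rim in both camera views, the gauge is upright within about 0.03 rad, and the gripper is open and clear of it.
- **Bystanders:** the arm's path stayed clear of them. I didn't measure their positions again at the end.

**Uncertain or in disagreement:**
- **Floor force:** I couldn't measure it directly. It was 5 to 10 N, depending on how much of the stop's drag remained.
- **Force reading:** one reading of 5.5 N just before bottoming fell back to 1.8 N on the next. I took it as noise or first contact.
- **Camera positions:** the two cameras disagreed by 3 to 5 mm. I used the top view for positions and lined the rod up with the hole within the scene view.

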